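# Reset the grind of a second-hand spice mill

## Task

Stand the square wooden spice mill upright in the square well of its wooden block, all the way down, lifting and carrying it by its wooden body and never by the ring. Then take the mill by the oblong adjustment ring on its top and turn it clockwise (seen from above) until the burrs touch and it will go no further, then back it off two clicks, which is 60 degrees anticlockwise. Leave the mill standing in the block and do not knock the other crockery and wares about.

Things in the scene. Friction and masses are not known exactly. Their poses are not given: they have to be found in the camera images.
- mill: The spice mill, loose, standing on the table: square jar of light wood 56 x 56 mm, 93 mm tall, steel plate on it (top at 95 mm), adjustment ring above (99 to 119 mm; thin cap to 121 mm). About 0.4 kg. Origin: centre of its underside; z up, x and y square to its side faces. It goes into the block in any of four quarter turns.
- ring_grip: The steel adjustment ring of the mill, oblong in plan: 40 mm along its x, 28 mm across its y (two flat sides to grip), 20 mm tall. Origin: centre of its underside, on the mill's axis, 99 mm above the mill's underside. A small pointer nose (to radius 24.5 mm) sticks out of its +x end, low down. 4 mm gap between ring and plate.
- ring (a joint): Ring angle relative to the mill, rad: 0 where the burrs touch (hard stop, ring x along mill x), growing anticlockwise from above to a stop at 2.4. Starts at 1.4 to 2.0. One click is 30 degrees (0.524); two are 1.047. Smooth friction of 0.05 N m, no felt detents; stays where left. The well keeps the mill from turning along, with about 5 degrees of play either way.
- touch_mark (a point): Short bar mark on the steel plate, on the mill's +x side, 24.5 mm from its axis, 95 mm above its underside: the ring's nose stands over it when the burrs touch. The other 11 marks of the dial, dots at the same radius every 30 degrees, are one click each.
- stand: The wooden block fixed to the table: 110 x 110 mm, 45 mm tall, with a square well 61 x 61 mm in its middle, 35 mm deep, its mouth chamfered 4 mm, open upward. Origin: centre of its underside; z up, x and y along its sides.
- stand_floor (a point): Centre of the well's floor, 10 mm above the table, axes as the block's; the mill's underside comes to rest here.
- mug: Bystander, loose: white mug, 72 mm across, 85 mm tall, handle towards its own +y. Origin: centre of its underside.
- tall_mill: Bystander, loose: tall round turned pepper mill of dark wood, 56 mm across the foot, 180 mm tall. Not the one to adjust. Origin: centre of its underside.
- bowl: Bystander, loose: bowl 124 mm across, 50 mm tall. Origin: centre of its underside.
- jar: Bystander, loose: closed glass jar 66 mm across, 85 mm tall. Origin: centre of its underside.
- flowerpot: Bystander, loose: terracotta flowerpot 92 mm across, 80 mm tall. Origin: centre of its underside.

How it is judged:
On the way, in this order (a step that is already met when the one before it is completed fails the run):
1. the mill stands upright, fully down in the well of the block (horizontal distance between mill and stand_floor below 0.006 m and z of mill in the frame of stand_floor below 0.005 m and angle between mill's own z axis and vertical below 0.08 rad), for 0.2 s.
2. with the mill in the block, the ring is turned clockwise until the burrs touch (within 0.05 rad of the stop) (all of step 1 and value of joint ring below 0.05 rad), for 0.2 s.
3. the ring is backed off two clicks: 1.047 rad from the stop, within 0.22 (all of step 1 and value of joint ring between 0.827 and 1.267 rad), for 0.2 s.
At the end, for the whole second after the job is handed in: The mill rests upright (within 0.08 rad) at the bottom of the block's well (underside within 5 mm of the floor, centred within 6 mm), released and still, and its ring is two clicks, 1.047 rad within 0.22 (less than half a click), from the stop (all of step 3 and linear speed of mill below 0.02 m/s); the robot touches nothing.
It fails at once if the mill is lifted or carried by its adjustment ring (contact force between the fingers and ring_grip above 3 N and height (world z) of mill above 0.03 m).
It fails at once if another ware (mug, tall mill, bowl, jar or flowerpot) is pushed more than 30 mm or tipped over (distance of any of mug, tall_mill, bowl, jar, flowerpot from where it was at the start of the episode above 0.03 m or angle between any of mug, tall_mill, bowl, jar, flowerpot's own z axis and vertical above 0.5 rad).
It also fails if it takes over 58 s, if anything falls off the work surface, if the arm or the gripper's body presses on something with over 40 N, if the wrist force passes 120 N, or if a joint passes its speed limit or range.

## Robot

A 7-joint arm with a two-finger parallel gripper is mounted at the origin on the work surface. World frame = base frame: x ahead of the robot, y to its left, z up, the work surface at z = 0. Lengths are in m, angles in rad, forces in N, time in s.
With the tool pointing down it reaches from about 0.4 to 0.9 m from the base axis. Payload 5.6 kg.
Tool frame: the origin (TCP) lies at the very end of the fingers, on their centre line; the grasp point (between the pads) lies 19 mm behind it; z points along the fingers, y is the line along which they close (so a half turn about z gives the same grasp; the last joint's range is limited). The gripper opens to 92 mm and grips with 3 to 60 N. Pads are 20 mm wide; open, the fingers measure 128 mm over their backs; the gripper's body (75 mm by 189 mm) begins 69 mm behind the grasp point.
Start: joints at [1.285, 0.468, -0.012, 1.603, 0.006, 1.071, -0.056], TCP at [0.156, -0.631, 0.215] pointing down, gripper open.
Joint ranges: [-2.53, 2.53], [-0.31, 2.02], [-1.57, 1.55], [0.28, 2.44], [-1.29, 4.43], [0.15, 1.84], [-2.92, 2.92]. Speed limits (rad/s): [2.57, 2.57, 3.14, 3.14, 3.14, 3.14, 3.14].

## Interface

Orientations are given as a 3x3 rotation matrix whose columns are the frame's x, y, z axes.
In Python, from plant import robot gives the robot as it stands. The module is installed in compiled form; this text tells all that it offers.
- The arm moves only by the tool send_rows, never from a script. Its argument "deltas" is a list of rows, each a list of 3 entries, a list of its own where there are three numbers: the shift along the world's x, y, z in cm, then the turn, a rotation vector about the world's x, y, z in rad, then the opening, from 0 (shut) to 1 (fully open). A call has 1 to 8 rows; each row shifts and turns the commanded pose from where the row before left it; what a row does not reach is not made up. A row lasts 1/8 s, in which the tool goes at most 62.5 mm and 10.7 degrees, less where a joint would pass 70% of its speed; a pose out of reach is approached as far as the arm can. A call is refused whole if a number of a shift passes 6.25 or a number of a turn 0.188, either way. A call with a gripper value outside its range is refused whole. The fingers move at their own pace and stop on an object; the grip force is fixed at half the most. Time passes only in rows, so rows that do not move let the fingers close. It gives the time, the measured TCP pose, the force, the opening and the grip force at its end, in the units of the state.
- robot.read_state(): the state, without advancing time (a new reading comes with each control period).
- robot.grab_frame(name): name is "scene" or "top"; returns a dict with "frame" (480x640x3 uint8, red, green, blue), "K" (3x3 intrinsics, pixels), "camera_from_world" (4x4, takes a point from world to camera coordinates). Camera axes: x right, y down, z forward; pixel columns grow to the right and rows downward; lengths in m; the calibration is good to about 2 mm. A picture is of the moment at which its call begins. There is no depth.
- robot.hand_in(): hands the job in; it is judged then, once.
The state is a dict: "time_s": time; "joint_positions": joint angles; "qvel": joint speeds; "joint_torque": joint torques, N m; "ee_pos": TCP position; "eef_rot": TCP orientation; "contact_force": force on the tool from outside, world axes, zero at the start; "ft_torque": the same for the moment, N m; "finger_gap": finger opening in m; "finger_force": force on a finger pad.
Only numpy, scipy, OpenCV 4.12 (cv2) and the standard library are available. Lean on these libraries where they do the work, as an engineer would, in place of code of your own. Each camera call takes 0.05 s, during which the arm holds its last target. There are 200 camera calls.

## Working session

There is one attempt and no reset: what is moved stays moved. The work goes in short steps, Python scripts to look and compute and a tool call to move; the robot and the scene stay as the last step left them, time stands still between calls to the robot, and variables do not carry over. Pictures are saved under pics/ and viewed, at most 10 in all, crops included, and the job is handed in when it is done.

Besides the shell and the picture viewer there is one more tool, called in YAML: its name, and indented under it one key for each argument. send_rows: Moves the arm, as the interface text tells. Its arguments: {"type":"object","properties":{"deltas":{"type":"array","items":{"type":"array"}}},"required":["deltas"]}

```bash
mkdir -p pics; cat > h.py <<'E'
import numpy as np, cv2
from plant import robot
def grab(n):
    d=robot.grab_frame(n); return d["frame"],np.array(d["K"]),np.array(d["camera_from_world"])
def save(f,name): cv2.imwrite("pics/"+name,f[:,:,::-1])
def ray(K,T,u,v,z):
    R,t=T[:3,:3],T[:3,3]; c=-R.T@t; d=R.T@np.linalg.inv(K)@np.array([u,v,1.]); return c+d*(z-c[2])/d[2]
def proj(K,T,p):
    q=K@(T[:3,:3]@np.array(p)+T[:3,3]); return q[:2]/q[2]
E
python3 - <<'E'
from h import *
for n in("top","scene"):
    f,K,T=grab(n); save(f,n+"0.png"); np.savez(n+"0.npz",f=f,K=K,T=T); print(n,K[0,0],(-T[:3,:3].T@T[:3,3]).round(3),T[:3,:3].round(2).tolist())
s=robot.read_state(); print(s)
E
```

```text
top 483.7724311507208 [ 0.543 -0.02   1.418] [[0.01, -1.0, -0.02], [-1.0, -0.01, -0.05], [0.05, 0.02, -1.0]]
scene 582.1779295681729 [1.237 1.135 1.034] [[-0.89, 0.46, 0.01], [0.26, 0.53, -0.81], [-0.38, -0.71, -0.59]]
{'time_s': 0.1, 'joint_positions': array([ 1.28500137,  0.46829919, -0.01158901,  1.60350332,  0.00599384,
        1.07138918, -0.05632115]), 'qvel': array([-0.00012441, -0.00280908,  0.00219762, -0.00234586, -0.00150024,
        0.00062685, -0.00061947]), 'joint_torque': array([ 5.98340685e-04, -5.21640408e+01, -1.26671372e-02, -2.44360220e+01,
       -5.67828049e-02,  1.41611224e-02,  5.06721278e-05]), 'ee_pos': array([ 0.1560769 , -0.63045889,  0.21374072]), 'eef_rot': array([[ 9.70694071e-01,  2.40318090e-01, -4.86150296e-04],
       [ 2.40318554e-01, -9.70692938e-01,  1.48729294e-03],
       [-1.14479262e-04, -1.56053737e-03, -9.99998776e-01]]), 'contact_force': array([ 0.49379947, -0.50827566, -0.4304841 ]), 'ft_torque': array([-0.06865279,  0.00724361,  0.01794132]), 'finger_force': 0.0, 'finger_gap': 0.0921665883984011}
```

View pics/top0.png

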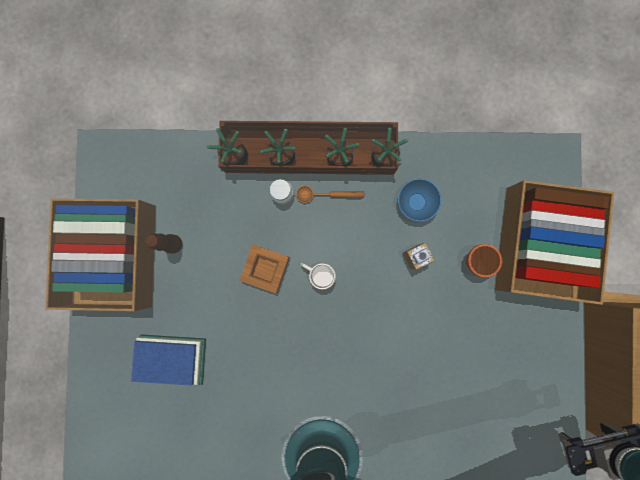

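View pics/scene0.png

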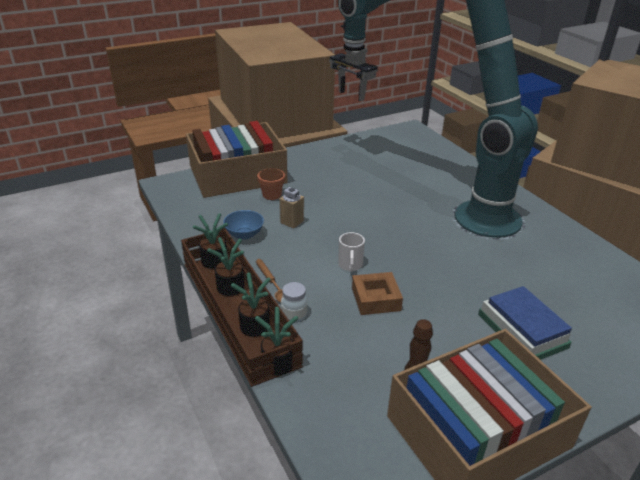

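The top view shows the mill at about (419,257), the block at (265,270), the mug at (321,276), the bowl at (419,200) and the flowerpot at (485,261). The scene view shows the mill at (291,208) and the block at (378,292). Next I'll measure the mill and block and take an enlarged look.

```bash
python3 - <<'E'
from h import *
d=np.load("top0.npz"); f,K,T=d["f"],d["K"],d["T"]
c=[cv2.resize(f[y-30:y+30,x-30:x+30],(390,390),interpolation=cv2.INTER_CUBIC) for x,y in((419,257),(265,270))]
save(np.hstack(c),"crop0.png")
hsv=cv2.cvtColor(f,cv2.COLOR_RGB2HSV)
m=cv2.inRange(hsv,(5,80,60),(25,255,255)); m2=np.zeros_like(m); m2[235:305,232:300]=m[235:305,232:300]
cn=cv2.findContours(m2,cv2.RETR_EXTERNAL,cv2.CHAIN_APPROX_NONE)[0]; c=max(cn,key=cv2.contourArea)
print("stand",cv2.minAreaRect(c))
b=cv2.boxPoints(cv2.minAreaRect(c)); P=np.array([ray(K,T,u,v,.045) for u,v in b]); print(P.round(3), P.mean(0).round(4), np.linalg.norm(P[1]-P[0]),np.linalg.norm(P[2]-P[1]))
e=P[1]-P[0]; print(np.degrees(np.arctan2(e[1],e[0]))%90)
print(f[257,400:440].tolist())
for n,u,v,z in(("mill",419,257,.12),("mug",321,276,.085),("pot",485,261,.08),("bowl",419,200,.05)): print(n,ray(K,T,u,v,z).round(3))
E
```

```text
stand ((263.89532470703125, 268.51336669921875), (39.122928619384766, 38.886962890625), 19.29004669189453)
[[0.498 0.241 0.045]
 [0.603 0.207 0.045]
 [0.568 0.101 0.045]
 [0.463 0.136 0.045]] [0.533  0.1713 0.045 ] 0.11026614701910833 0.11176308356319191
71.8828558710125
[[111, 122, 124], [109, 121, 122], [108, 120, 120], [86, 96, 97], [74, 78, 73], [73, 69, 60], [73, 66, 55], [71, 66, 55], [66, 61, 51], [74, 65, 51], [132, 118, 99], [204, 206, 202], [161, 166, 168], [85, 89, 92], [81, 84, 88], [142, 146, 155], [196, 202, 209], [208, 214, 224], [202, 206, 219], [140, 144, 154], [94, 98, 105], [92, 97, 104], [95, 100, 108], [94, 100, 107], [93, 96, 103], [106, 111, 118], [168, 172, 183], [187, 190, 203], [167, 171, 183], [148, 153, 163], [155, 151, 148], [177, 153, 119], [148, 132, 103], [117, 124, 120], [110, 125, 127], [113, 127, 127], [115, 129, 129], [115, 130, 129], [115, 129, 129], [112, 125, 126]]
mill [ 0.57  -0.254  0.12 ]
mug [0.515 0.008 0.085]
pot [ 0.563 -0.442  0.08 ]
bowl [ 0.733 -0.266  0.05 ]
```

View pics/crop0.png

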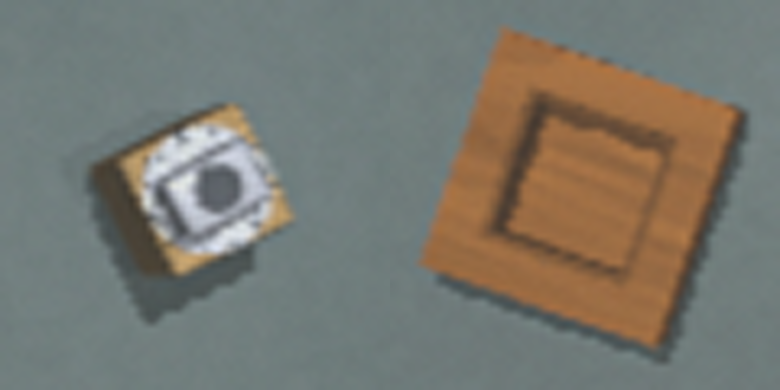

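The enlargement (left: mill, right: block) shows the mill's wooden top corners at about (122,162), (235,105), (293,217) and (178,275). The ring lies lengthwise along (175,215)→(265,165). The block's corners agree with the measured contour.

```bash
python3 - <<'E'
from h import *
d=np.load("top0.npz"); f,K,T=d["f"],d["K"],d["T"]
C=np.array([(122,162),(235,105),(293,217),(178,275)],float)
px=(C+.5)/6.5-.5+np.array([389,227])
P=np.array([ray(K,T,u,v,.093) for u,v in px]); print(P.round(3).tolist(),P.mean(0).round(4))
for i in range(4):
    e=P[(i+1)%4]-P[i]; print(np.linalg.norm(e).round(4),np.degrees(np.arctan2(e[1],e[0])).round(1)%90)
r=[ray(K,T,*((np.array(q)+.5)/6.5-.5+np.array([389,227])),.119) for q in((175,215),(265,165))]; e=r[1]-r[0]; print("ring",np.degrees(np.arctan2(e[1],e[0])))
E
```

```text
[[0.585, -0.227, 0.093], [0.61, -0.274, 0.093], [0.563, -0.299, 0.093], [0.538, -0.251, 0.093]] [ 0.5742 -0.2626  0.093 ]
0.0532 27.5
0.0527 27.599999999999994
0.054 27.5
0.0526 26.7
ring -60.19876057798494
```

send_rows:
  deltas:
    - [[4.2,3.7,0],[0,0,0.03],1]
    - [[4.2,3.7,0],[0,0,0.03],1]
    - [[4.2,3.7,0],[0,0,0.03],1]
    - [[4.2,3.7,0],[0,0,0.03],1]
    - [[4.2,3.7,0],[0,0,0.03],1]
    - [[4.2,3.7,0],[0,0,0.03],1]
    - [[4.2,3.7,0],[0,0,0.03],1]
    - [[4.2,3.7,0],[0,0,0.026],1]

```text
time_s: 1.1
ee_pos: [0.4931, -0.3336, 0.2143]
eef_rot: [[0.887, 0.461, -0.0], [0.461, -0.887, 0.0], [-0.0, -0.0, -1.0]]
contact_force: [0.4, -1.1, 0.8]
finger_gap: 0.0919
finger_force: 0.0
```

send_rows:
  deltas:
    - [[4.1,3.6,0],[0,0,0],1]
    - [[4.1,3.5,0],[0,0,0],1]
    - [[0,0,0],[0,0,0],1]
    - [[0,0,0],[0,0,0],1]

```text
time_s: 1.6
ee_pos: [0.5735, -0.2644, 0.2139]
eef_rot: [[0.888, 0.46, -0.002], [0.46, -0.888, -0.0], [-0.002, -0.001, -1.0]]
contact_force: [-0.4, -0.6, -0.3]
finger_gap: 0.0917
finger_force: 0.0
```

send_rows:
  deltas:
    - [[0,0.15,-4],[0,0,0],1]
    - [[0,0,-4],[0,0,0],1]
    - [[0,0,-3],[0,0,0],1]
    - [[0,0,-3],[0,0,0],1]
    - [[0,0,-2],[0,0,0],1]
    - [[0,0,-0.9],[0,0,0],1]
    - [[0,0,0],[0,0,0],1]

```text
time_s: 2.48
ee_pos: [0.574, -0.2629, 0.0455]
eef_rot: [[0.888, 0.46, -0.0], [0.46, -0.888, -0.0], [-0.0, -0.0, -1.0]]
contact_force: [0.1, 0.3, 0.2]
finger_gap: 0.0915
finger_force: 0.0
```

send_rows:
  deltas:
    - [[0,0,0],[0,0,0],0.6]
    - [[0,0,0],[0,0,0],0.3]
    - [[0,0,0],[0,0,0],0.3]
    - [[0,0,0],[0,0,0],0.3]
    - [[0,0,0],[0,0,0],0.3]

```text
time_s: 3.1
ee_pos: [0.5751, -0.2634, 0.0463]
eef_rot: [[0.888, 0.46, 0.002], [0.46, -0.888, -0.001], [0.001, 0.002, -1.0]]
contact_force: [1.3, -2.2, 1.6]
finger_gap: 0.0558
finger_force: 30.0
```

send_rows:
  deltas:
    - [[0,0,2],[0,0,0],0.3]
    - [[0,0,4],[0,0,0],0.3]
    - [[0,0,4],[0,0,0],0.3]
    - [[0,0,3],[0,0,0],0.3]
    - [[0,0,0],[0,0,0],0.3]
    - [[0,0,0],[0,0,0],0.3]

```text
time_s: 3.85
ee_pos: [0.5728, -0.2618, 0.1741]
eef_rot: [[0.887, 0.461, -0.003], [0.461, -0.887, 0.001], [-0.002, -0.003, -1.0]]
contact_force: [-0.2, -0.4, -5.6]
finger_gap: 0.0558
finger_force: 30.0
```

```bash
python3 - <<'E'
from h import *
o=[]
for n in("top","scene"):
    f,K,T=grab(n); np.savez(n+"1.npz",f=f,K=K,T=T)
    u,v=proj(K,T,(.574,-.263,.19)).astype(int); print(n,u,v)
    o.append(cv2.resize(f[v-50:v+50,u-50:u+50],(390,390),interpolation=cv2.INTER_CUBIC))
save(np.hstack(o),"crop1.png")
E
```

```text
top 427 255
scene 292 168
```

View pics/crop1.png

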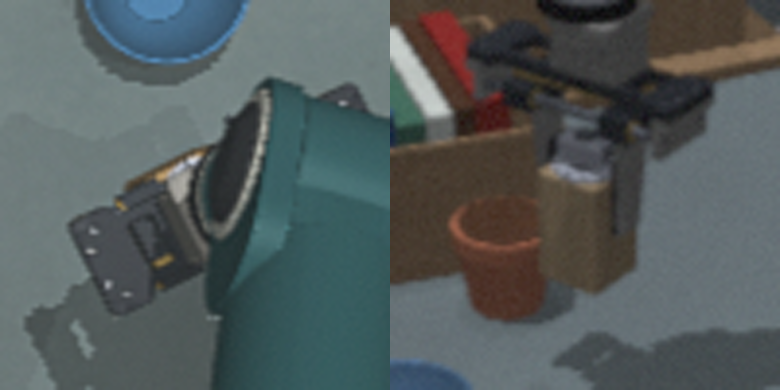

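The mill hangs upright in the grip. In the scene crop its bottom corners are at about (540,262), (595,292) and (637,265). I'll check how well it is centred along the tool x axis.

```bash
python3 - <<'E'
from h import *
d=np.load("scene1.npz"); K,T=d["K"],d["T"]
P=np.array([ray(K,T,*((np.array(q)-[390,0]+.5)/3.9-.5+np.array([242,118])),.128) for q in((540,262),(595,292),(637,265))])
print(P.round(4).tolist()); c=(P[0]+P[2])/2; print(c.round(4)); x=np.array([.887,.461,0]);y=np.array([.461,-.887,0])
print([((p-[.5728,-.2618,.128])@x*1e3,(p-[.5728,-.2618,.128])@y*1e3) for p in P])
E
```

```text
[[0.6058, -0.2883, 0.128], [0.5868, -0.228, 0.128], [0.5393, -0.2504, 0.128]]
[ 0.5725 -0.2694  0.128 ]
[(np.float64(17.00902788423135), np.float64(38.72395913260489)), (np.float64(28.00475157641098), np.float64(-23.49910728787985)), (np.float64(-24.465654226609953), np.float64(-25.524091255496522))]
```

send_rows:
  deltas:
    - [[-0.5,5.4,0],[0,0,0.097],0.3]
    - [[-0.5,5.4,0],[0,0,0.097],0.3]
    - [[-0.5,5.4,0],[0,0,0.097],0.3]
    - [[-0.5,5.4,0],[0,0,0.097],0.3]
    - [[-0.5,5.4,0],[0,0,0.097],0.3]
    - [[-0.5,5.4,0],[0,0,0.097],0.3]
    - [[-0.5,5.4,0],[0,0,0.097],0.3]
    - [[-0.5,5.4,0],[0,0,0.097],0.3]

```text
time_s: 4.95
ee_pos: [0.5332, 0.1708, 0.1743]
eef_rot: [[0.308, 0.951, -0.002], [0.951, -0.308, -0.001], [-0.001, -0.002, -1.0]]
contact_force: [0.2, 0.1, -5.2]
finger_gap: 0.056
finger_force: 30.0
```

send_rows:
  deltas:
    - [[0,0,-2],[0,0,0],0.3]
    - [[0,0,-2],[0,0,0],0.3]
    - [[0,0,0],[0,0,0],0.3]
    - [[0,0,0],[0,0,0],0.3]

```text
time_s: 5.45
ee_pos: [0.5343, 0.1696, 0.1356]
eef_rot: [[0.311, 0.95, -0.0], [0.95, -0.311, 0.0], [0.0, -0.0, -1.0]]
contact_force: [0.8, -0.2, -5.0]
finger_gap: 0.0553
finger_force: 30.0
```

send_rows:
  deltas:
    - [[0,0.1,-2],[0,0,0],0.3]
    - [[0,0,-1.5],[0,0,0],0.3]
    - [[0,0,-0.5],[0,0,0],0.3]
    - [[0,0,-0.5],[0,0,0],0.3]
    - [[0,0,-0.4],[0,0,0],0.3]
    - [[0,0,0],[0,0,0],0.3]

```text
time_s: 6.2
ee_pos: [0.5343, 0.1705, 0.0865]
eef_rot: [[0.311, 0.95, -0.0], [0.95, -0.311, -0.0], [-0.0, 0.0, -1.0]]
contact_force: [0.6, -0.5, -5.6]
finger_gap: 0.056
finger_force: 30.0
```

send_rows:
  deltas:
    - [[0,0,-0.5],[0,0,0],0.3]
    - [[0,0,-0.5],[0,0,0],0.3]
    - [[0,0,-0.5],[0,0,0],0.3]
    - [[0,0,-0.5],[0,0,0],0.3]
    - [[0,0,0],[0,0,0],0.3]

```text
time_s: 6.82
ee_pos: [0.5343, 0.1704, 0.0662]
eef_rot: [[0.311, 0.95, -0.0], [0.95, -0.311, -0.0], [-0.0, -0.0, -1.0]]
contact_force: [0.2, 0.5, -4.7]
finger_gap: 0.0558
finger_force: 30.0
```

send_rows:
  deltas:
    - [[0,0,-0.5],[0,0,0],0.3]
    - [[0,0,-0.3],[0,0,0],0.3]
    - [[0,0,-0.2],[0,0,0],0.3]
    - [[0,0,-0.1],[0,0,0],0.3]
    - [[0,0,0],[0,0,0],0.3]

```text
time_s: 7.45
ee_pos: [0.5343, 0.1705, 0.0562]
eef_rot: [[0.311, 0.95, 0.0], [0.95, -0.311, -0.0], [-0.0, 0.0, -1.0]]
contact_force: [-1.1, -2.1, 2.9]
finger_gap: 0.0558
finger_force: 30.0
```

The vertical force flipped from −5 to +3 N, so the mill is on the well floor. I'll release it and rise clear to look at the ring.

send_rows:
  deltas:
    - [[0,0,0],[0,0,0],0.8]
    - [[0,0,0],[0,0,0],1]
    - [[0,0,0],[0,0,0],1]
    - [[0,0,2],[0,0,0],1]
    - [[0,0,4],[0,0,0],1]
    - [[0,0,5],[0,0,0],1]
    - [[0,0,5],[0,0,0],1]
    - [[-4,-6,5],[0,0,0],1]

```text
time_s: 8.45
ee_pos: [0.507, 0.1307, 0.2551]
eef_rot: [[0.306, 0.952, 0.005], [0.952, -0.306, 0.003], [0.005, 0.004, -1.0]]
contact_force: [1.1, -0.6, -0.2]
finger_gap: 0.0921
finger_force: 0.0
```

send_rows:
  deltas:
    - [[-1,-6,0],[0,0,0.16],1]
    - [[0,-6,0],[0,0,0.16],1]
    - [[0,-6,0],[0,0,0.16],1]
    - [[0,0,0],[0,0,0],1]
    - [[0,0,0],[0,0,0],1]

```text
time_s: 9.07
ee_pos: [0.4967, -0.0448, 0.2522]
eef_rot: [[-0.145, 0.989, 0.001], [0.989, 0.145, 0.0], [0.0, 0.001, -1.0]]
contact_force: [-0.3, 0.1, -0.2]
finger_gap: 0.0921
finger_force: 0.0
```

```bash
python3 - <<'E'
from h import *
o=[]
for n in("top","scene"):
    f,K,T=grab(n); np.savez(n+"2.npz",f=f,K=K,T=T)
    u,v=proj(K,T,(.534,.1705,.10)).astype(int); print(n,u,v)
    o.append(cv2.resize(f[v-30:v+30,u-30:u+30],(390,390),interpolation=cv2.INTER_CUBIC))
save(np.hstack(o),"crop2.png")
E
```

```text
top 261 268
scene 379 268
```

View pics/crop2.png

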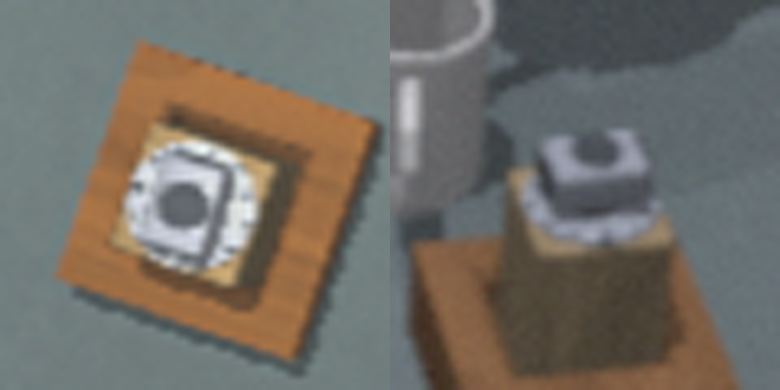

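The mill sits in the block. In the top crop the cap centre is at about (185,203) and the ring's long edges run (165,155)→(145,235) and (230,170)→(212,262).

```bash
python3 - <<'E'
from h import *
d=np.load("top2.npz"); K,T=d["K"],d["T"]
w=lambda q,z: ray(K,T,*((np.array(q)+.5)/6.5-.5+np.array([231,238])),z)
print(w((185,203),.131).round(4))
for a,b in(((165,155),(145,235)),((230,170),(212,262))):
    e=w(b,.129)-w(a,.129); print(np.degrees(np.arctan2(e[1],e[0])))
P=np.array([w(q,.103) for q in((152,122),(275,160),(238,285),(112,245))]); print(P.mean(0).round(4)); e=P[1]-P[0]; print(np.degrees(np.arctan2(e[1],e[0]))%90)
s=robot.read_state(); print(s["joint_positions"].round(2),s["ee_pos"])
E
```

```text
[0.5325 0.1722 0.131 ]
167.12416307697853
170.05099174683326
[0.5324 0.1725 0.103 ]
73.7254839175397
[ 0.51  0.22 -0.55  1.9   0.13  1.06  0.05] [ 0.49668208 -0.04375028  0.25183104]
```

send_rows:
  deltas:
    - [[0.5,2.7,0],[0,0,0.152],1]
    - [[0.5,2.7,0],[0,0,0.152],1]
    - [[0.5,2.7,0],[0,0,0.152],1]
    - [[0.5,2.7,0],[0,0,0.152],1]
    - [[0.4,2.7,0],[0,0,0.152],1]
    - [[0.4,2.7,0],[0,0,0.152],1]
    - [[0.4,2.7,0],[0,0,0.152],1]
    - [[0.4,2.7,0],[0,0,0.152],1]

```text
time_s: 10.18
ee_pos: [0.5319, 0.1733, 0.2516]
eef_rot: [[-0.98, 0.199, 0.0], [0.199, 0.98, 0.0], [-0.0, 0.001, -1.0]]
contact_force: [0.1, -0.7, 0.1]
finger_gap: 0.0919
finger_force: 0.0
```

send_rows:
  deltas:
    - [[0,0,-3],[0,0,0],0.7]
    - [[0,0,-3],[0,0,0],0.7]
    - [[0,0,-2],[0,0,0],0.7]
    - [[0,0,0],[0,0,0],0.7]
    - [[0,0,0],[0,0,0],0.7]

```text
time_s: 10.8
ee_pos: [0.533, 0.1712, 0.1722]
eef_rot: [[-0.978, 0.207, 0.001], [0.207, 0.978, 0.001], [-0.001, 0.001, -1.0]]
contact_force: [0.7, -0.1, 0.8]
finger_gap: 0.0644
finger_force: 0.0
```

send_rows:
  deltas:
    - [[0,0.05,-2],[0,0,0],0.7]
    - [[0,0,-2],[0,0,0],0.7]
    - [[0,0,-1.5],[0,0,0],0.7]
    - [[0,0,-0.5],[0,0,0],0.7]
    - [[0,0,0],[0,0,0],0.7]

```text
time_s: 11.42
ee_pos: [0.5324, 0.171, 0.1108]
eef_rot: [[-0.978, 0.207, -0.001], [0.207, 0.978, 0.0], [0.001, -0.0, -1.0]]
contact_force: [0.2, 0.3, 0.3]
finger_gap: 0.0643
finger_force: 0.0
```

send_rows:
  deltas:
    - [[0,0,0],[0,0,0],0.4]
    - [[0,0,0],[0,0,0],0.2]
    - [[0,0,0],[0,0,0],0.2]
    - [[0,0,0],[0,0,0],0.2]
    - [[0,0,0],[0,0,0],0.2]

```text
time_s: 12.05
ee_pos: [0.5329, 0.1717, 0.1116]
eef_rot: [[-0.978, 0.207, 0.001], [0.207, 0.978, 0.001], [-0.001, 0.002, -1.0]]
contact_force: [0.6, 1.6, 0.7]
finger_gap: 0.028
finger_force: 29.3
```

send_rows:
  deltas:
    - [[0,0,0],[0,0,-0.1],0.2]
    - [[0,0,0],[0,0,-0.15],0.2]
    - [[0,0,0],[0,0,-0.15],0.2]
    - [[0,0,0],[0,0,-0.15],0.2]
    - [[0,0,0],[0,0,-0.15],0.2]
    - [[0,0,0],[0,0,-0.15],0.2]
    - [[0,0,0],[0,0,-0.15],0.2]
    - [[0,0,0],[0,0,-0.15],0.2]

```text
time_s: 13.05
ee_pos: [0.5342, 0.1719, 0.1118]
eef_rot: [[-0.206, 0.978, 0.004], [0.978, 0.206, 0.002], [0.001, 0.004, -1.0]]
contact_force: [3.7, 2.7, -1.7]
finger_gap: 0.0282
finger_force: 29.2
```

```bash
python3 -c "
from h import *
s=robot.read_state(); R=s['eef_rot']; print(s['ft_torque'],s['contact_force'],np.degrees(np.arctan2(R[1,0],R[0,0])),s['joint_positions'].round(2))"
```

```text
[ 0.64396167 -0.94963707  0.00966316] [ 3.69949492  2.66287364 -1.70362554] 101.90232633105319 [-0.01  0.5  -0.46  1.89  0.29  0.82 -0.41]
```

send_rows:
  deltas:
    - [[0,0,0],[0,0,-0.1],0.2]
    - [[0,0,0],[0,0,-0.1],0.2]
    - [[0,0,0],[0,0,-0.1],0.2]
    - [[0,0,0],[0,0,-0.1],0.2]
    - [[0,0,0],[0,0,-0.06],0.2]
    - [[0,0,0],[0,0,0],0.2]

```text
time_s: 13.8
ee_pos: [0.5344, 0.1718, 0.112]
eef_rot: [[0.244, 0.97, 0.004], [0.97, -0.244, 0.002], [0.003, 0.004, -1.0]]
contact_force: [4.8, 1.3, 0.4]
finger_gap: 0.028
finger_force: 29.3
```

```bash
cat > st.py <<'E'
from h import *
s=robot.read_state(); R=s['eef_rot']; print(s['ft_torque'],s['contact_force'],np.degrees(np.arctan2(R[1,0],R[0,0])))
E
python3 st.py
```

```text
[ 0.62146756 -1.32497686  0.05469178] [4.78355522 1.2887727  0.36936564] 75.8557881122387
```

send_rows:
  deltas:
    - [[0,0,0],[0,0,-0.05],0.2]
    - [[0,0,0],[0,0,-0.05],0.2]
    - [[0,0,0],[0,0,0],0.2]

```text
time_s: 14.18
ee_pos: [0.5346, 0.1718, 0.1121]
eef_rot: [[0.339, 0.941, 0.005], [0.941, -0.339, 0.002], [0.003, 0.004, -1.0]]
contact_force: [4.9, 2.3, 0.6]
finger_gap: 0.0277
finger_force: 29.7
```

```bash
python3 st.py
```

```text
[ 0.63468045 -1.42485665  0.14810258] [4.94524715 2.29381562 0.552102  ] 70.17837542398827
```

send_rows:
  deltas:
    - [[0,0,0],[0,0,-0.05],0.2]
    - [[0,0,0],[0,0,-0.03],0.2]
    - [[0,0,0],[0,0,0],0.2]

```text
time_s: 14.55
ee_pos: [0.5357, 0.1721, 0.1123]
eef_rot: [[0.411, 0.911, 0.007], [0.911, -0.411, 0.002], [0.005, 0.006, -1.0]]
contact_force: [7.4, 2.2, -1.2]
finger_gap: 0.0277
finger_force: 30.1
```

```bash
python3 st.py
```

```text
[ 0.75481835 -2.12623932  0.6583361 ] [ 7.42381344  2.18202771 -1.15001487] 65.705813797761
```

Torque rose to 0.66 N m at yaw 65.7°, which is the hard stop with the well's play taken up. I'll hold there briefly, then back off about 65° (60° plus half the play).

send_rows:
  deltas:
    - [[0,0,0],[0,0,-0.02],0.2]
    - [[0,0,0],[0,0,0],0.2]
    - [[0,0,0],[0,0,0],0.2]
    - [[0,0,0],[0,0,0],0.2]

```text
time_s: 15.05
ee_pos: [0.5357, 0.1721, 0.1123]
eef_rot: [[0.428, 0.904, 0.007], [0.904, -0.428, 0.002], [0.005, 0.006, -1.0]]
contact_force: [7.6, 2.3, -1.3]
finger_gap: 0.0279
finger_force: 30.3
```

```bash
python3 st.py
```

```text
[ 0.76421055 -2.03114022  0.94487184] [ 7.58128106  2.33577514 -1.33727153] 64.63478041151134
```

send_rows:
  deltas:
    - [[0,0,0],[0,0,0.1],0.2]
    - [[0,0,0],[0,0,0.15],0.2]
    - [[0,0,0],[0,0,0.15],0.2]
    - [[0,0,0],[0,0,0.15],0.2]
    - [[0,0,0],[0,0,0.15],0.2]
    - [[0,0,0],[0,0,0.15],0.2]
    - [[0,0,0],[0,0,0.15],0.2]
    - [[0,0,0],[0,0,0.14],0.2]

```text
time_s: 16.05
ee_pos: [0.5334, 0.1715, 0.1118]
eef_rot: [[-0.643, 0.766, 0.002], [0.766, 0.643, 0.001], [-0.0, 0.002, -1.0]]
contact_force: [2.7, 2.2, 1.3]
finger_gap: 0.0278
finger_force: 30.0
```

send_rows:
  deltas:
    - [[0,0,0],[0,0,0],0.2]
    - [[0,0,0],[0,0,0],0.2]

```text
time_s: 16.3
ee_pos: [0.5333, 0.1716, 0.1118]
eef_rot: [[-0.637, 0.771, 0.002], [0.771, 0.637, 0.001], [-0.0, 0.002, -1.0]]
contact_force: [3.2, 4.0, 3.1]
finger_gap: 0.028
finger_force: 30.0
```

```bash
python3 st.py
```

```text
[ 0.89690005 -1.09693064  0.04801949] [3.17633838 4.02940993 3.06198828] 129.57445809221625
```

send_rows:
  deltas:
    - [[0,0,0],[0,0,0],0.5]
    - [[0,0,0],[0,0,0],0.7]
    - [[0,0,0],[0,0,0],0.7]
    - [[0,0,3],[0,0,0],0.7]
    - [[0,0,4],[0,0,0],0.7]
    - [[0,0,5],[0,0,0],0.7]
    - [[-4,-4,3],[0,0,0],0.7]
    - [[-2,-6,0],[0,0,0],0.7]

```text
time_s: 17.3
ee_pos: [0.4731, 0.0734, 0.2625]
eef_rot: [[-0.641, 0.767, 0.003], [0.767, 0.641, -0.0], [-0.002, 0.002, -1.0]]
contact_force: [1.5, -1.7, -1.1]
finger_gap: 0.0643
finger_force: 0.0
```

send_rows:
  deltas:
    - [[0,-6,0],[0,0,0],1]
    - [[0,-6,0],[0,0,0],1]
    - [[0,0,0],[0,0,0],1]
    - [[0,0,0],[0,0,0],1]

```text
time_s: 17.8
ee_pos: [0.4733, -0.0469, 0.2603]
eef_rot: [[-0.638, 0.77, -0.001], [0.77, 0.638, 0.0], [0.001, -0.0, -1.0]]
contact_force: [0.8, 0.6, -0.1]
finger_gap: 0.0917
finger_force: 0.0
```

```bash
python3 - <<'E'
from h import *
o=[]
for n in("top","scene"):
    f,K,T=grab(n); np.savez(n+"3.npz",f=f,K=K,T=T)
    u,v=proj(K,T,(.534,.1705,.10)).astype(int)
    o.append(cv2.resize(f[v-30:v+30,u-30:u+30],(390,390),interpolation=cv2.INTER_CUBIC))
save(np.hstack(o),"crop3.png")
E
```

```text
(no output)
```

View pics/crop3.png

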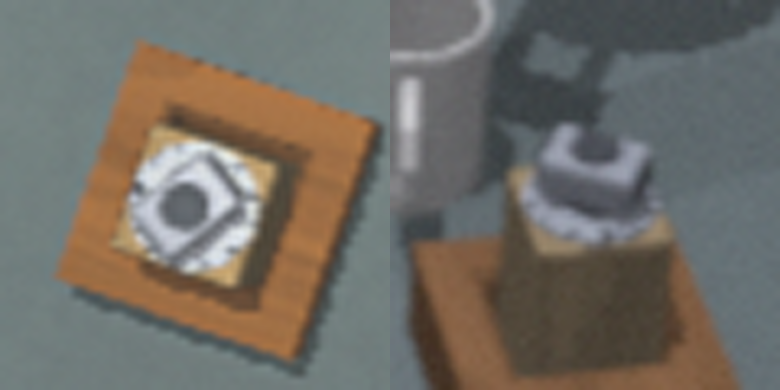

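The final view shows the mill fully down in the block, with edges (152,122)→(275,160) giving a yaw of about 72°. The ring's long edges (208,155)→(145,215) and (243,205)→(180,262) give about 130–134°, so the ring is about 60° from the stop. I'm handing in.

```bash
python3 -c "
from plant import robot
print(robot.hand_in())"
```

```text
the job is handed in; nothing more can be done
None
```

I handed the job in after about 18 s of arm time: the mill stands fully down in the block, its ring was turned to the hard stop and backed off to about 60° by the last picture, and the arm touched no other ware that I saw; the hand-in returned no verdict.

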